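# Set the extractor's shutter to its preset and hold the fan switch on start

## Robot

A 7-joint arm with a two-finger parallel gripper is mounted at the origin on a cart in front of the work surface, level with it; the furniture and walls round the work are solid. World frame = base frame: x ahead of the robot, y to its left, z up, the work surface at z = 0. Lengths are in mm, angles in rad, forces in N, time in s.
With the tool pointing down it reaches from about 400 to 875 mm from the base axis. Payload 4.4 kg.
Tool frame: the origin (TCP) lies midway between the tips of the shut fingers; the grasp point (between the pads) lies 19 mm behind it; z points along the fingers, y is the line along which they close (so a half turn about z gives the same grasp; the last joint's range is limited). The gripper opens to 85 mm and grips with 20 to 120 N. Pads are 22 mm wide; open, the fingers measure 114 mm over their backs; the gripper's body (76 mm by 85 mm) begins 54 mm behind the grasp point. The pads swing forward as they close: fully open they stand 13 mm farther back than shut.
Start: joints at [-1.35, 0.628, 0.038, 1.517, -0.027, 0.996, -0.02], TCP at [183.85, 623.472, 231.313] pointing down, gripper open.
Joint ranges: [-3.06, 3.06], [-0.37, 2.12], [-1.25, 1.32], [0.18, 2.47], [-1.1, 4.24], [0.23, 1.98], [-2.94, 2.94]. Speed limits (rad/s): [2.57, 2.57, 3.14, 3.14, 3.14, 3.14, 3.14].

## Interface

Orientations are given as [roll, pitch, yaw] about the fixed x, y, z axes, in that order (R = Rz(yaw) Ry(pitch) Rx(roll)).
In Python, from cell import ctrl gives the robot as it stands.
- The arm moves only by the shell command python3 -m handwheel 'ROWS'. ROWS is JSON, a list of rows, each a list of 3 entries, a list of its own where there are three numbers: the turn, a rotation vector about the tool's x, y, z in degrees, then the shift along the tool's x, y, z in m, then the closure, from 0 (fully open) to 1 (shut). A call has 1 to 5 rows; each row shifts and turns the commanded pose from where the row before left it, along the tool's axes as they then stand; what a row does not reach is not made up. A row lasts 1/12 s, in which the tool goes at most 41.7 mm and 7.16 degrees, less where a joint would pass 70% of its speed; a pose out of reach is approached as far as the arm can. A call is refused whole if a number of a shift passes 0.0417 or a number of a turn 7.16, either way. A call with a gripper value outside its range is refused whole. The fingers move at their own pace and stop on an object; the grip force is fixed at half the most. Time passes only in rows, so rows that do not move let the fingers close. It gives the time, the measured TCP pose, the force, the opening and the grip force at its end, in the units of the state.
- ctrl.read_state(): the state, without advancing time (a new reading comes with each control period).
- ctrl.get_image(name): name is "scene" or "top"; returns a dict with "pixels" (384x512x3 uint8, red, green, blue), "fx", "fy", "cx", "cy" (pixels), "pose" (4x4, takes a point from camera to world coordinates). Camera axes: x right, y up, looking along -z (the intrinsics and any distortion apply to the point x, -y, -z); pixel columns grow to the right and rows downward; lengths in mm; the calibration is good to about 2 mm. A picture is of the moment at which its call begins. There is no depth.
- ctrl.finish_job(): hands the job in; it is judged then, once.
The state is a dict: "clock": time; "qpos": joint angles; "qd": joint speeds; "tau": joint torques, N m; "eef_pos": TCP position; "tool_rot": TCP orientation; "force": force on the tool from outside, world axes, zero at the start; "torque": the same for the moment, N m; "width": finger opening in mm; "gripper_force": force on a finger pad.
Only numpy, scipy, OpenCV 4.12 (cv2) and the standard library are available. Lean on these libraries where they do the work, as an engineer would, in place of code of your own. Each camera call takes 0.05 s, during which the arm holds its last target. There are 200 camera calls.

## Task

Start the spray extractor on the bench: its fan may only be started with the outlet throttled to the preset. First, with the switch still off, slide the outlet shutter by its knob until its pointer lines up with the preset clip on the rail (do not shift the clip), then turn the switch handle clockwise past the first and second clicks to the third, spring-return start position. Keep holding the handle there against its spring: you finish while still holding it. Leave the sanding block, spray can, jar and brush undisturbed.

Things in the scene. Friction and masses are not known exactly. Their poses are not given: they have to be found in the camera images.
- extractor: Grey sheet-steel case, 250 (x) x 360 (y) x 130 mm high, fixed. Origin under its centre at bench height; x points to its rear (away from the louvred front), y to the left as the robot sees it. Its flat top (deck) is 130 mm above the origin: at the rear the sliding shutter between two rails along y, 10 mm high; at the front right the switch; at the front left lies a sanding block.
- shutter (a joint): Position of the shutter in m: 0 fully shut, 0.12 fully open, growing to the extractor's +y (left). It stays where it is left; friction about 2.5 N. Same scale as preset: pointer and clip line up when both read the same.
- shutter_knob (a point): Middle of the grip of the shutter's upright black mushroom knob, 34 mm above the deck. Knob 24 to 25 mm in diameter from 24 to 40 mm above the deck, top at 46 mm, neck 17 mm below; its foot plate's upper side is 10 mm above the deck. In the extractor's frame at x = 0.055, y = -0.055 + shutter. Axes as the extractor's.
- shutter_pointer (a point): Tip of the shutter's pointer, a 12 mm wide steel tongue with a black centre line that reaches from the shutter over the near rail, in line with the knob (same y in the extractor's frame), 13 mm above the deck. Axes as the extractor's.
- preset (a joint): Position in m of the preset clip along the near rail, on the same scale as shutter. It sits tight (25 N) and must stay where it is.
- preset_tip (a point): Tip of the preset clip's 3 mm wide nose, which faces the pointer from the robot's side. The clip is a dark steel block 14 x 14 x 12 mm with a brass screw on top (16 mm high), on the deck in front of the near rail. In the extractor's frame: x = -0.009, y = -0.055 + preset. Axes as the extractor's.
- start_switch (a joint): Switch angle in rad, growing clockwise seen from above: 0 off (white mark to the extractor's rear), 0.45 first click (one pip), 0.87 second (two pips), 1.35 third, start (three pips); end stop 1.395. It stays by itself at off, first and second; beyond the second a spring turns it back there when let go (0.09 N m at start). Turning takes up to about 0.13 N m.
- switch_handle (a point): The switch's upright black bar handle, 64 mm long (its x), 13 mm thick (its y), 34 mm high; grip across the 13 mm or push an end. Origin mid-bar, on the turning axis, 33 mm above the deck; the bar spans 16 to 50 mm above the deck over a round base 50 mm in diameter. Its x points to the white-marked end. In the extractor's frame the axis is at x = -0.073, y = -0.105.
- sanding_block: Bystander: cork sanding block, 60 x 100 x 28 mm, lying loose on the deck's front left. Origin at its underside.
- can_red: Bystander: spray can, 67 mm in diameter, 190 mm high, standing on the bench to the left of the extractor. Origin at its underside.
- jar: Bystander: glass jar, 61 mm in diameter, 82 mm high, standing on the bench at the front right. Origin at its underside.
- brush_1: Bystander: flat paint brush, 204 x 30 x 12 mm, lying on the bench to the right of the extractor. Origin at its underside.

How it is judged:
By the outcome, as a careful person would: the job done as asked, in the order asked, and still so for the second after the job is handed in, while the arm keeps its last pose, push and grip.
It also fails if it takes over 43 s, if anything falls off the work surface, if the arm or the gripper's body presses on something with over 40 N, if the wrist force passes 120 N, or if a joint passes its speed limit or range.

## Working session

There is one attempt and no reset: what is moved stays moved. The work goes in short steps, Python scripts to look and compute and a shell command to move; the robot and the scene stay as the last step left them, time stands still between calls to the robot, and variables do not carry over. Pictures are saved under pics/ and viewed, at most 10 in all, crops included, and the job is handed in when it is done.

```bash
mkdir -p pics; ls
python3 - <<'E'
from cell import ctrl
import cv2
s=ctrl.read_state(); print({k:s[k] for k in('clock','eef_pos','tool_rot','width','force')})
for n in('scene','top'):
    d=ctrl.get_image(n); cv2.imwrite(f'pics/{n}0.png',cv2.resize(d['pixels'][:,:,::-1],(768,576),interpolation=cv2.INTER_CUBIC))
    print(n,{k:(v.tolist() if hasattr(v,'tolist') else v) for k,v in d.items() if k!='pixels'})
E
```

```text
pics
{'clock': 0.0, 'eef_pos': array([183.646047  , 622.8726202 , 230.40340361]), 'tool_rot': array([-3.13972296e+00,  3.30238222e-05,  2.85484540e+00]), 'width': 85.03580391153511, 'force': array([-1.1725241 ,  0.3261379 , -0.16651554])}
scene {'fx': 450.589638644642, 'fy': 450.589638644642, 'cx': 252.02315979547564, 'cy': 190.64427690112763, 'pose': [[0.6982895939820645, 0.4965598765818293, -0.5155772802455535, -370.0651009926577], [-0.7157326639986037, 0.4952949794592685, -0.4923511318235236, -861.2367109893419], [0.010881021175673982, 0.7128191722249627, 0.701263453408698, 1302.3369873864779], [0.0, 0.0, 0.0, 1.0]]}
top {'fx': 449.42798143242095, 'fy': 449.42798143242095, 'cx': 256.66824346568995, 'cy': 188.94541468217363, 'pose': [[0.020397847893470857, 0.9927837795389781, -0.11817061769161011, 315.3344294748541], [-0.9996071993409473, 0.022523205397262044, 0.01667789688122599, -15.167833918741334], [0.019219126594694335, 0.11778400699133389, 0.9928532383338449, 1781.2668050214138], [0.0, 0.0, 0.0, 1.0]]}
```

View pics/scene0.png

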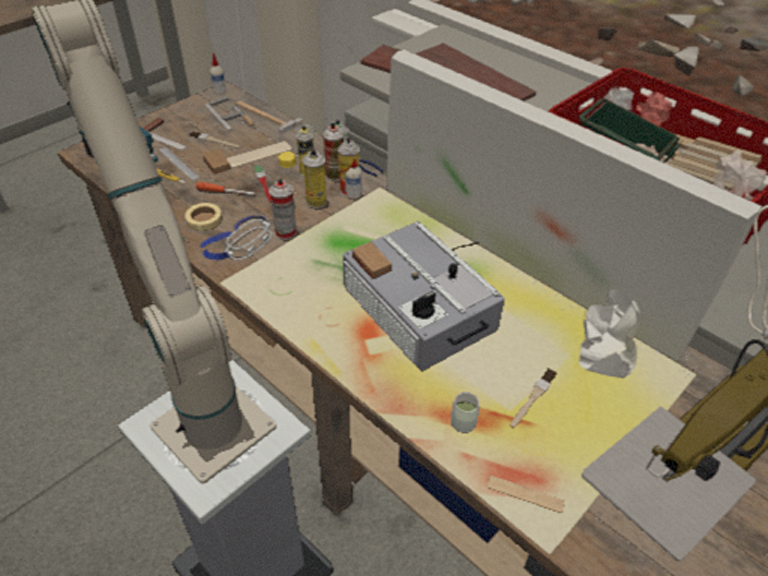

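View pics/top0.png

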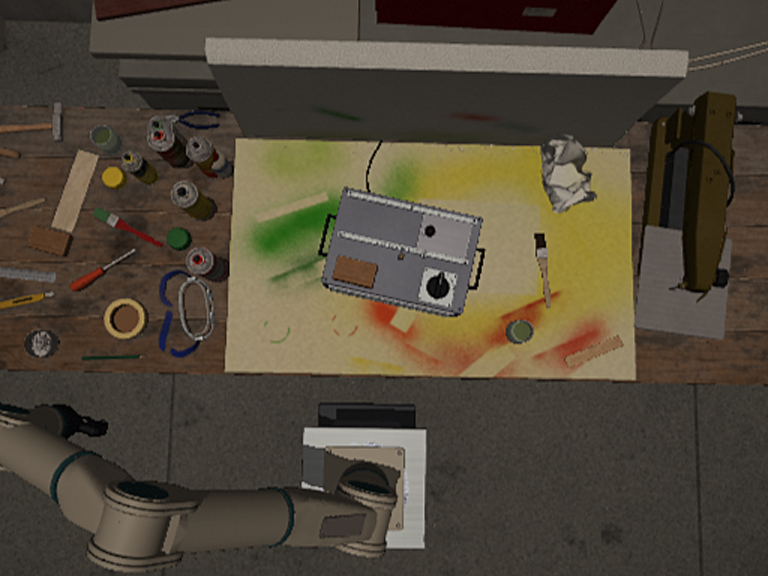

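The pictures show the extractor mid-bench (top ≈(400,250), scene ≈(425,290)), with the arm clear on the left. I'll enlarge both views of it.

Run:
```python
from cell import ctrl
import cv2,numpy as np
for n,(x,y) in (('top',(208,120)),('scene',(222,145))):
    a=np.mean([ctrl.get_image(n)['pixels'].astype(float) for _ in range(6)],0)
    c=a[y:y+96,x:x+130][:,:,::-1]
    cv2.imwrite(f'pics/{n}c.png',cv2.resize(np.clip(c*1.3,0,255).astype('uint8'),None,fx=6,fy=6,interpolation=cv2.INTER_CUBIC))
```

```text
(no output)
```

View pics/topc.png

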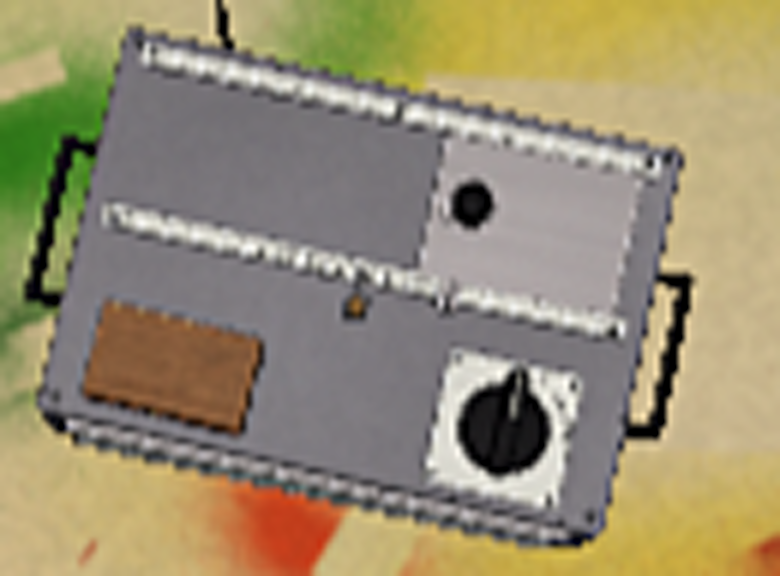

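View pics/scenec.png

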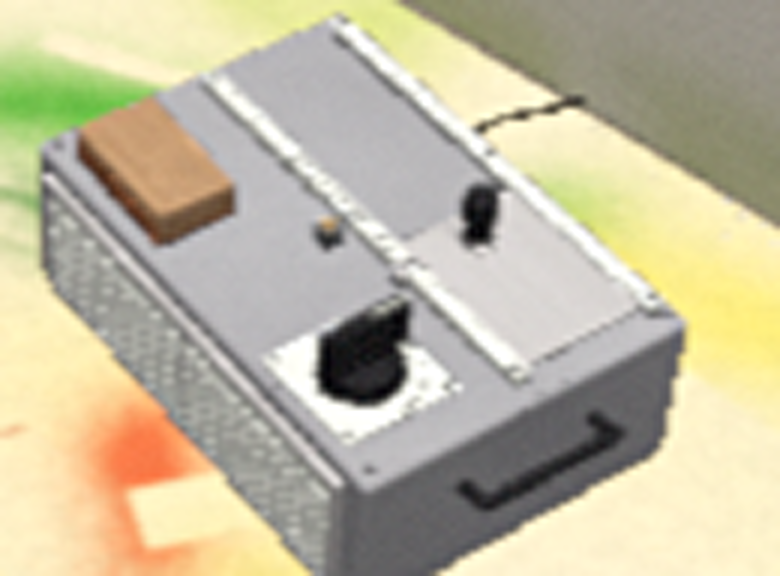

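Top crop: deck corners (132,32),(680,155),(597,535),(45,410); knob (472,203), clip screw (355,305), pointer tip (447,300), switch (503,428) with its mark to the rear. Scene crop: corners (338,17),(683,325),(362,490),(45,145); knob (481,200), screw (327,224), pointer (402,272).

```bash
cat > h.py <<'E'
import numpy as np
from cell import ctrl
def proj(d,P):
    T=np.asarray(d['pose']); c=(np.atleast_2d(P)-T[:3,3])@T[:3,:3]
    return np.c_[d['cx']+d['fx']*c[:,0]/-c[:,2], d['cy']-d['fy']*c[:,1]/-c[:,2]]
def ext(p,P):
    c,s=np.cos(p[2]),np.sin(p[2]); P=np.atleast_2d(P)
    return np.c_[p[0]+c*P[:,0]-s*P[:,1],p[1]+s*P[:,0]+c*P[:,1],P[:,2]]
E
python3 - <<'E'
from h import *
from scipy.optimize import least_squares
D={n:ctrl.get_image(n) for n in('top','scene')}
off={'top':(208,120),'scene':(222,145)}
px={'top':[(132,32),(680,155),(597,535),(45,410),(472,203),(355,305),(447,300),(503,428)],
'scene':[(338,17),(683,325),(362,490),(45,145),(481,200),(327,224),(402,272)]}
def model(p):
    k,c=p[3]*1,p[4]
    P=[(125,180,130),(125,-180,130),(-125,-180,130),(-125,180,130),(55,-55+k,168),(-16,-55+c,146),(-7,-55+k,143),(-73,-105,150)]
    return ext(p,P)
def res(p):
    W=model(p); r=[]
    for i,n in enumerate(D):
        q=(np.array(px[n])+.5)/6-.5+off[n]
        r.append(proj(D[n],W)[:len(q)]-q+p[5+2*i:7+2*i])
    return r
f=lambda p:np.r_[np.concatenate(res(p)).ravel(),p[5:]/1.0*.5]
s=least_squares(f,[600,0,-.2,30,60,0,0,0,0],loss='soft_l1',x_scale=[10,10,.1,10,10,1,1,1,1]); p=s.x
print(p.round(3)); [print(r.round(2)) for r in res(p)]
for nm,P in(('knob',(55,-55+p[3],164)),('switch',(-73,-105,163))): print(nm,ext(p,P).round(1))
E
```

```text
[ 5.99926e+02 -8.11870e+01 -2.04000e-01 -4.31000e-01  5.57900e+01
  3.38000e-01  5.94000e-01 -4.30000e-02  9.98000e-01]
[[-1.19 -1.22]
 [ 0.88 -0.45]
 [ 0.82  0.99]
 [-2.24  0.07]
 [ 0.05  0.03]
 [ 0.04 -0.72]
 [ 0.05  1.29]
 [ 0.18  0.03]]
[[ 0.46 -0.77]
 [ 1.31 -0.35]
 [ 0.13  0.66]
 [-2.19 -0.  ]
 [-0.3   0.71]
 [ 0.64 -0.42]
 [-0.91 -0.02]]
knob [[ 642.6 -146.6  164. ]]
switch [[ 507.2 -169.2  163. ]]
```

```bash
python3 -m handwheel '[[[0,0,-4.8],[0,0,-0.04],0],[[0,0,0],[-0.0275,-0.03,0],0],[[0,0,0],[-0.0275,-0.03,0],0],[[0,0,0],[-0.0275,-0.03,0],0],[[0,0,0],[-0.0275,-0.03,0],0]]'; python3 -m handwheel '[[[0,0,0],[-0.0275,-0.03,0],0],[[0,0,0],[-0.0275,-0.03,0],0],[[0,0,0],[-0.0275,-0.03,0],0],[[0,0,0],[-0.0275,-0.03,0],0],[[0,0,0],[-0.0275,-0.03,0],0]]'
```

```text
clock: 1.22
eef_pos: [268.1, 482.2, 271.5]
tool_rot: [3.141, 0.0, 2.939]
force: [1.3, 0.1, 0.2]
width: 85.4
gripper_force: 0.0
clock: 1.63
eef_pos: [372.6, 307.4, 271.7]
tool_rot: [3.141, 0.0, 2.939]
force: [1.4, 0.2, 0.1]
width: 85.3
gripper_force: 0.0
```

```bash
R='x'; python3 -m handwheel '[[[0,0,0],[-0.0275,-0.03,0],0],[[0,0,0],[-0.0275,-0.03,0],0],[[0,0,0],[-0.0275,-0.03,0],0],[[0,0,0],[-0.0275,-0.03,0],0],[[0,0,0],[-0.0275,-0.03,0],0]]'; python3 -m handwheel '[[[0,0,0],[-0.0275,-0.03,0],0],[[0,0,0],[-0.0275,-0.03,0],0],[[0,0,0],[-0.0275,-0.03,0],0],[[0,0,0],[-0.0275,-0.03,0],0],[[0,0,0],[-0.0275,-0.03,0],0]]';  python3 -m handwheel '[[[0,0,0],[-0.0275,-0.03,0],0],[[0,0,0],[-0.0275,-0.03,0],0],[[0,0,0],[-0.01,-0.01,0],0],[[0,0,0],[0,0,0],0]]'
```

```text
clock: 2.05
eef_pos: [477.0, 132.6, 271.7]
tool_rot: [3.141, 0.001, 2.939]
force: [0.4, -0.0, 0.4]
width: 85.3
gripper_force: 0.0
clock: 2.47
eef_pos: [581.5, -42.0, 271.5]
tool_rot: [3.141, 0.0, 2.939]
force: [0.4, 0.1, -1.0]
width: 84.9
gripper_force: 0.0
clock: 2.8
eef_pos: [631.2, -127.9, 270.8]
tool_rot: [-3.138, 0.002, 2.932]
force: [-0.2, -0.5, 0.6]
width: 85.1
gripper_force: 0.0
```

```bash
python3 -m handwheel '[[[0,0,0],[-0.015,-0.016,0.03],0],[[0,0,0],[0,0,0.04],0],[[0,0,0],[0,0,0],0]]'
python3 - <<'E'
from cell import ctrl
import cv2,numpy as np
o=[]
for n,(x,y) in (('top',(240,110)),('scene',(250,130))):
    a=np.mean([ctrl.get_image(n)['pixels'].astype(float) for _ in range(3)],0)
    c=a[y:y+90,x:x+66][:,:,::-1]
    o.append(cv2.resize(np.clip(c*1.3,0,255).astype('uint8'),None,fx=6,fy=6,interpolation=cv2.INTER_CUBIC))
cv2.imwrite('pics/a1.png',np.hstack(o))
E
```

```text
clock: 3.05
eef_pos: [636.8, -139.3, 194.2]
tool_rot: [3.141, -0.013, 2.938]
force: [-2.7, 1.1, -1.3]
width: 85.3
gripper_force: 0.0
```

View pics/a1.png

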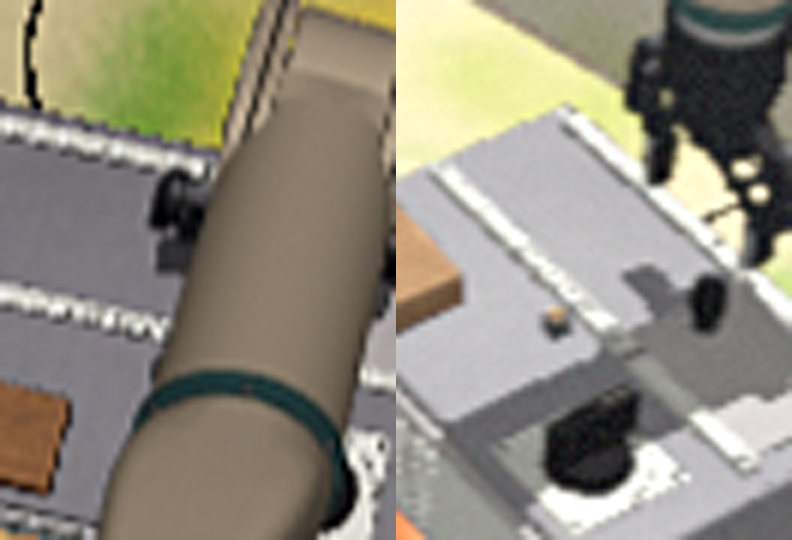

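Scene crop: fingertips at about (658,180) and (758,262) above the knob at (708,300), straddling it. I'll compare this with the calibration projection.

Run:
```python
from h import *
s=ctrl.read_state(); e=s['eef_pos']; print(e,s['tool_rot'])
d=ctrl.get_image('scene'); y=np.array([.203,.979,0])
tip=lambda k:e+y*k+[0,0,13]
for P in(tip(46),tip(-46),tip(0),[642.6,-146.6,172]):
    print(((proj(d,P)[0]-[250,130]+.5)*6-.5+[396,0]).round(0))
```

```text
[ 643.13375109 -139.90559822  203.97799374] [3.14109352 0.00420856 2.93976573]
[660. 182.]
[755. 266.]
[707. 223.]
[708. 284.]
```

```bash
python3 -m handwheel '[[[0,0,0],[0,-0.006,0.02],0],[[0,0,0],[0,0,0.02],0],[[0,0,0],[0,0,0.014],0],[[0,0,0],[0,0,0],0],[[0,0,0],[0,0,0],0]]';python3 -m handwheel '[[[0,0,0],[0,0,0],0],[[0,0,0],[0,0,0],0]]'
```

```text
clock: 3.82
eef_pos: [640.7, -146.2, 148.0]
tool_rot: [3.141, 0.0, 2.939]
force: [0.1, 0.0, -0.0]
width: 85.6
gripper_force: 0.0
clock: 3.98
eef_pos: [641.6, -146.5, 149.1]
tool_rot: [3.142, 0.003, 2.939]
force: [0.4, 0.5, -0.0]
width: 85.3
gripper_force: 0.0
```

Close on the knob.

```bash
python3 -m handwheel '[[[0,0,0],[0,0,0],0.4],[[0,0,0],[0,0,0],0.5],[[0,0,0],[0,0,0],0.6],[[0,0,0],[0,0,0],0.7],[[0,0,0],[0,0,0],0.75]]';python3 -m handwheel '[[[0,0,0],[0,0,0],1],[[0,0,0],[0,0,0],1],[[0,0,0],[0,0,0],1],[[0,0,0],[0,0,0],1],[[0,0,0],[0,0,0],1]]'
```

```text
clock: 4.4
eef_pos: [640.5, -146.6, 147.4]
tool_rot: [-3.141, 0.0, 2.939]
force: [0.2, -2.3, 1.0]
width: 25.6
gripper_force: 1.2
clock: 4.82
eef_pos: [640.5, -146.7, 147.7]
tool_rot: [-3.141, 0.0, 2.938]
force: [-2.4, -0.3, 4.9]
width: 21.9
gripper_force: 58.9
```

```bash
python3 -m handwheel '[[[0,0,0],[0,0.006,0],1],[[0,0,0],[0,0.012,0],1],[[0,0,0],[0,0.012,0],1],[[0,0,0],[0,0.012,0],1],[[0,0,0],[0,0.009,0],1]]';python3 -m handwheel '[[[0,0,0],[0,0.003,0],1],[[0,0,0],[0,0,0],1],[[0,0,0],[0,0,0],1],[[0,0,0],[0,0,0],1],[[0,0,0],[0,0,0],1]]'
python3 - <<'E'
from cell import ctrl
import cv2,numpy as np
S=[]
a=np.mean([(S.append(ctrl.read_state()['eef_pos']),ctrl.get_image('scene')['pixels'].astype(float))[1] for _ in range(8)],0)
print(np.mean(S,0))
x,y=262,165
np.save('sc1.npy',a)
cv2.imwrite('pics/a2.png',cv2.resize(np.clip(a[y:y+44,x:x+60][:,:,::-1]*1.5,0,255).astype('uint8'),None,fx=12,fy=12,interpolation=cv2.INTER_CUBIC))
E
```

```text
clock: 5.23
eef_pos: [650.9, -95.7, 147.7]
tool_rot: [-3.141, 0.0, 2.939]
force: [-2.8, -1.9, 5.5]
width: 22.1
gripper_force: 59.0
clock: 5.65
eef_pos: [651.8, -91.2, 147.6]
tool_rot: [3.139, 0.0, 2.94]
force: [-1.3, 2.2, 6.7]
width: 22.4
gripper_force: 59.0
[651.82555934 -91.16534004 147.65818518]
```

View pics/a2.png

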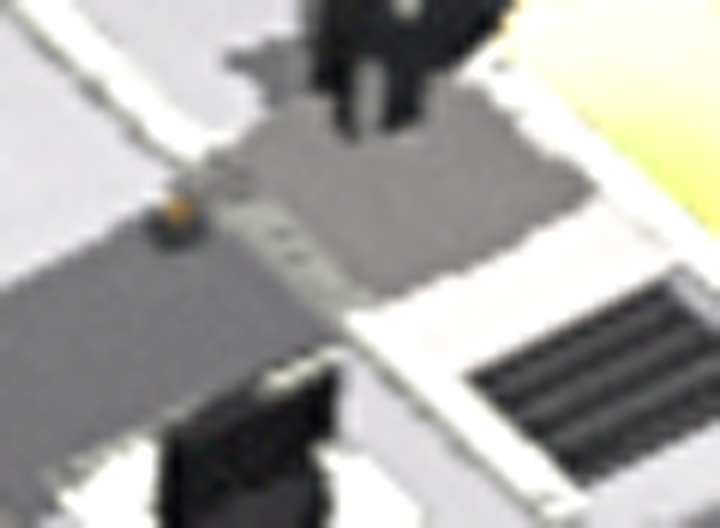

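Scene crop: clip screw at (178,210), pointer tongue close to in line at about (220,180), in shadow. I'll let go and step clear to measure it properly.

```bash
python3 -m handwheel '[[[0,0,0],[0,0,0],0.7],[[0,0,0],[0,0,0],0.4],[[0,0,0],[0,0,0],0],[[0,0,0],[0,0,0],0],[[0,0,0],[0,0,0],0]]';python3 -m handwheel '[[[0,0,0],[0,0,-0.03],0],[[0,0,0],[0,0,-0.04],0],[[0,0,0],[0,0,-0.04],0],[[0,0,0],[0.025,0.02,-0.02],0],[[0,0,0],[0.033,0.02,0],0]]';python3 -m handwheel '[[[0,0,0],[0.033,0.02,0],0],[[0,0,0],[0.033,0.02,0],0],[[0,0,0],[0.033,0.02,0],0],[[0,0,0],[0.03,0.02,0],0],[[0,0,0],[0.01,0.02,0],0]]'
python3 - <<'E'
from cell import ctrl
import cv2,numpy as np
o=[]
for n,(x,y) in (('top',(240,135)),('scene',(260,160))):
    a=np.mean([ctrl.get_image(n)['pixels'].astype(float) for _ in range(12)],0)
    np.save(n+'2.npy',a)
    o.append(cv2.resize(np.clip(a[y:y+56,x:x+39][:,:,::-1]*1.3,0,255).astype('uint8'),None,fx=10,fy=10,interpolation=cv2.INTER_CUBIC))
cv2.imwrite('pics/a3.png',np.hstack(o))
E
```

```text
clock: 6.47
eef_pos: [651.2, -93.5, 146.9]
tool_rot: [-3.142, -0.0, 2.938]
force: [-0.7, -0.2, 0.6]
width: 72.5
gripper_force: 0.0
clock: 6.88
eef_pos: [607.0, -44.8, 282.5]
tool_rot: [3.141, 0.013, 2.934]
force: [1.4, 0.7, 0.1]
width: 85.2
gripper_force: 0.0
clock: 7.3
eef_pos: [482.0, 84.8, 277.3]
tool_rot: [-3.141, -0.004, 2.94]
force: [-0.9, 0.5, -1.1]
width: 85.2
gripper_force: 0.0
```

View pics/a3.png

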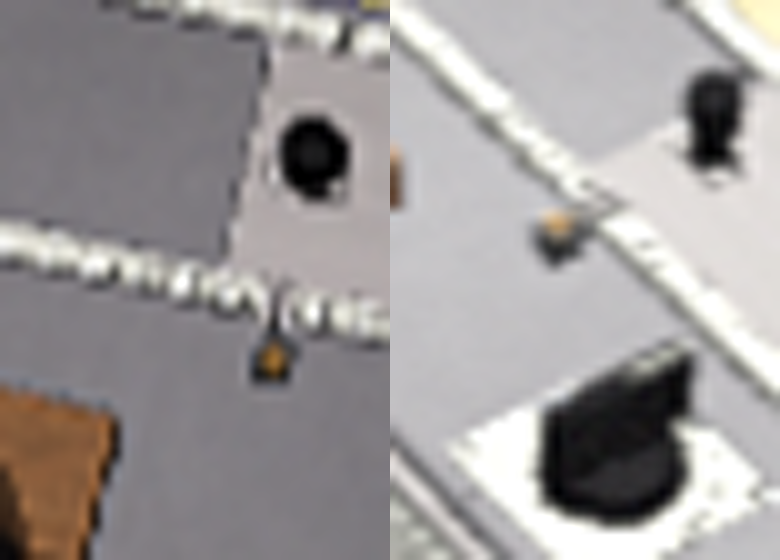

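Top crop: knob at (315,155), clip screw at (273,357), pointer's dark line at about (275,300); nearly aligned. The top view's parallax runs along the extractor's x, so centroids there give the offset directly.

Run:
```python
from h import *
import cv2
def ray(d,u,v,z):
    T=np.asarray(d['pose']); r=T[:3,:3]@[(u-d['cx'])/d['fx'],-(v-d['cy'])/d['fy'],-1]
    return T[:3,3]+r*(z-T[2,3])/r[2]
def cen(w,x0,y0):
    y,x=np.mgrid[:w.shape[0],:w.shape[1]]; return x0+(w*x).sum()/w.sum(), y0+(w*y).sum()/w.sum()
for n,kb,sb in(('top',(265,145,14,14),(263,167,9,9)),):
    d=ctrl.get_image(n); a=np.load(n+'2.npy')
    x,y,w,h=kb; g=a[y:y+h,x:x+w].mean(2); K=cen(np.clip(70-g,0,None),x,y)
    x,y,w,h=sb; c=a[y:y+h,x:x+w]; S=cen(np.clip(c[...,0]-c[...,2]-25,0,None),x,y)
    B=cen(np.clip(75-c.mean(2)[1:],0,None),x,y+1)
    print('knob',K,'screw',S,'clip dark',B)
    k=ray(d,*K,168);s=ray(d,*S,146)
    for yaw in(-.195,-.204,-.213):
        ey=np.array([-np.sin(yaw),np.cos(yaw),0]); print(yaw,'knob-clip along y:',(k-s)@ey,k,s)
    # pointer line/nose: darkness profile rows between rail and clip
    for v in range(160,173): print(v,a[v,262:274].mean(1).astype(int))
# yaw from rear rail/front edge: use gradient of near rail in top
a=np.load('top2.npy').mean(2)
pts=[]
for u in list(range(232,262))+list(range(274,300)):
    v0=150+ (u-225)*.2+6; vs=np.arange(int(v0-6),int(v0+14)); w=np.clip(a[vs,u]-150,0,None)
    if w.sum()>60: pts.append(ray(d,u,(w*vs).sum()/w.sum(),140)[:2])
pts=np.array(pts,np.float32); vx,vy,_,_=cv2.fitLine(pts,cv2.DIST_HUBER,0,.01,.01).ravel(); print('yaw',np.arctan2(-vx,vy) if vy>0 else np.arctan2(vx,-vy),len(pts))
```

```text
knob (np.float64(270.8756467375683), np.float64(150.23997556769186)) screw (np.float64(266.8044724770642), np.float64(170.51605504587155)) clip dark (np.float64(266.80696603723226), np.float64(170.79168612797758))
-0.195 knob-clip along y: 1.4482684065165403 [650.9568782  -91.28565126 168.        ] [579.17376838 -78.58402988 146.        ]
-0.204 knob-clip along y: 2.1041551125719913 [650.9568782  -91.28565126 168.        ] [579.17376838 -78.58402988 146.        ]
-0.213 knob-clip along y: 2.759871383213766 [650.9568782  -91.28565126 168.        ] [579.17376838 -78.58402988 146.        ]
160 [ 88 130 134 134 133 133 134 134 135 136 134 134]
161 [127 133 132 133 134 135 134 134 133 133 133 135]
162 [165 136 147 139 115 133 123 134 135 133 134 133]
163 [149 153 161 161 128 114 100 115 137 135 133 134]
164 [163 180 110 168 160  86 112 139 137 155 138 132]
165 [116 117  53 120 152  72 130 123 150 179  99 142]
166 [ 67  67  83  83 142  56 147  82 148 192  82 161]
167 [101 102 102 103 106  32 144  97 107 125  61 124]
168 [100 100 102 109  74  42  79  98  89  69  67  85]
169 [100 100 102  94  67  59  53  68  95  99  99  96]
170 [ 99  99 104  62  53  76  60  58  95  98  97  97]
171 [ 98  98 105  47  53  75  44  85  99  97  96  98]
172 [ 98  99 104  35  25  39  27  96  99  97  96  97]
yaw -0.3538553 12
```

Run:
```python
from h import *
import cv2
d=ctrl.get_image('top')
def ray(u,v,z):
    T=np.asarray(d['pose']); r=T[:3,:3]@[(u-d['cx'])/d['fx'],-(v-d['cy'])/d['fy'],-1]
    return T[:3,3]+r*(z-T[2,3])/r[2]
im=cv2.imread('pics/topc.png').astype(float)
sub=im[165:245,430:515].mean(2); w=np.clip(90-sub,0,None); y,x=np.mgrid[165:245,430:515]
c=lambda x,y:((x+.5)/6-.5+208,(y+.5)/6-.5+120)
k0=ray(*c((w*x).sum()/w.sum(),(w*y).sum()/w.sum()),168); k1=ray(270.876,150.24,168)
yw=lambda a,b:np.arctan2((a-b)[0]*-1,(a-b)[1])
print('knob path',yw(k1,k0),np.linalg.norm(k1-k0),k0)
# rails by Hough-free robust line fit: bright pixels near each rail, small image
a=np.load('top2.npy').mean(2)
s0=cv2.resize(im,(130,96),interpolation=cv2.INTER_AREA).mean(2)
for A,B,z in(((105,212),(622,330),140),((148,55),(655,165),140),((132,32),(680,155),130),((45,410),(597,535),130)):
    print('seg',yw(ray(*c(*A),z),ray(*c(*B),z)))
    n=60; q=[]
    if z==140:
        for t in np.linspace(.03,.97,n):
            px=A[0]+t*(B[0]-A[0]); py=A[1]+t*(B[1]-A[1])
            v=np.arange(int(py)-30,int(py)+31); g=np.clip(im[v,int(px)].mean(1)-215,0,None)
            if g.sum()>100: q.append(ray(*c(int(px),(g*v).sum()/g.sum()),z)[:2])
        vx,vy,_,_=cv2.fitLine(np.array(q,np.float32),cv2.DIST_HUBER,0,.01,.01).ravel(); print('  fit',np.arctan(-vx/vy),len(q))
# switch base / mark
```

```text
knob path -0.19717868888356205 57.2919216006942 [ 639.73313255 -147.46873123  168.        ]
seg -0.20375069467931314
  fit -0.20069833 10
seg -0.19324564962138135
  fit -0.2015732 12
seg -0.20059075019856792
seg -0.2014579782540559
```

```bash
python3 -m handwheel '[[[0,0,0],[-0.033,-0.023,0],0],[[0,0,0],[-0.033,-0.023,0],0],[[0,0,0],[-0.033,-0.023,0],0],[[0,0,0],[-0.033,-0.023,0],0],[[0,0,0],[-0.033,-0.023,0],0]]';python3 -m handwheel '[[[0,0,0],[-0.031,-0.024,0.02],0],[[0,0,0],[0,0,0.03],0],[[0,0,0],[0,0,0],0],[[0,0,0],[0,0,0],0],[[0,0,0],[0,0,0],0]]'; python3 -m handwheel '[[[0,0,0],[0,0,0],0]]'
```

```text
clock: 9.02
eef_pos: [626.1, -64.0, 277.3]
tool_rot: [3.141, 0.0, 2.939]
force: [0.8, 0.4, 0.7]
width: 85.2
gripper_force: 0.0
clock: 9.43
eef_pos: [649.6, -89.8, 229.3]
tool_rot: [3.141, 0.001, 2.94]
force: [0.1, -0.2, -0.1]
width: 85.5
gripper_force: 0.0
clock: 9.52
eef_pos: [650.1, -89.7, 230.3]
tool_rot: [3.141, 0.003, 2.94]
force: [0.4, 0.4, -0.1]
width: 85.7
gripper_force: 0.0
```

```bash
python3 -m handwheel '[[[0,0,0],[-0.002,-0.003,0.03],0],[[0,0,0],[0,0,0.03],0],[[0,0,0],[0,0,0.022],0],[[0,0,0],[0,0,0],0],[[0,0,0],[0,0,0],0]]';python3 -m handwheel '[[[0,0,0],[0,0,0],0.4],[[0,0,0],[0,0,0],0.6],[[0,0,0],[0,0,0],0.7],[[0,0,0],[0,0,0],0.75],[[0,0,0],[0,0,0],1]]';python3 -m handwheel '[[[0,0,0],[0,0,0],1],[[0,0,0],[0,0,0],1],[[0,0,0],[0,0,0],1],[[0,0,0],[0,0,0],1]]';python3 -m handwheel '[[[0,0,0],[0,0,0],1]]'
```

```text
clock: 9.93
eef_pos: [650.7, -93.3, 147.2]
tool_rot: [3.141, 0.0, 2.94]
force: [0.2, -0.2, 0.4]
width: 85.0
gripper_force: 0.0
clock: 10.35
eef_pos: [651.2, -93.8, 147.4]
tool_rot: [3.141, 0.002, 2.939]
force: [0.3, 2.7, 2.0]
width: 25.5
gripper_force: 1.4
clock: 10.68
eef_pos: [651.2, -93.7, 147.6]
tool_rot: [3.141, 0.001, 2.939]
force: [-1.1, 1.0, 6.0]
width: 22.1
gripper_force: 58.6
clock: 10.77
eef_pos: [651.3, -93.7, 147.6]
tool_rot: [3.141, 0.002, 2.939]
force: [-1.0, 0.6, 6.3]
width: 22.3
gripper_force: 58.6
```

```bash
python3 -m handwheel '[[[0,0,0],[0,0.001,0],1],[[0,0,0],[0,0,0],1],[[0,0,0],[0,0,0],1],[[0,0,0],[0,0,0],1]]'
```

```text
clock: 11.1
eef_pos: [651.2, -93.7, 147.6]
tool_rot: [-3.141, 0.001, 2.938]
force: [-1.9, -0.0, 5.0]
width: 22.8
gripper_force: 58.7
```

```bash
python3 -m handwheel '[[[0,0,0],[0,0.001,0],1],[[0,0,0],[0,0,0],1],[[0,0,0],[0,0,0],1],[[0,0,0],[0,0,0],1]]'
```

```text
clock: 11.43
eef_pos: [651.3, -93.4, 147.6]
tool_rot: [-3.14, 0.001, 2.938]
force: [-0.8, -1.0, 5.7]
width: 22.1
gripper_force: 58.7
```

```bash
python3 -m handwheel '[[[0,0,0],[0,0,0],0.7],[[0,0,0],[0,0,0],0.4],[[0,0,0],[0,0,0],0],[[0,0,0],[0,0,0],0],[[0,0,0],[0,0,0],0]]';python3 -m handwheel '[[[0,0,0],[0,0,-0.03],0],[[0,0,0],[0,0,-0.04],0],[[0,0,0],[0,0,-0.04],0],[[0,0,0],[0.025,-0.02,-0.01],0],[[0,0,0],[0.03,-0.022,0],0]]';python3 -m handwheel '[[[0,0,0],[0.03,-0.022,0],0],[[0,0,0],[0.03,-0.022,0],0],[[0,0,0],[0.03,-0.022,0],0],[[0,0,0],[0.03,-0.022,0],0],[[0,0,0],[0.012,-0.008,0],0]]'
cat > m.py <<'E'
from h import *
import cv2
d=ctrl.get_image('top')
a=np.mean([ctrl.get_image('top')['pixels'].astype(float) for _ in range(12)],0); np.save('top3.npy',a)
def ray(u,v,z):
    T=np.asarray(d['pose']); r=T[:3,:3]@[(u-d['cx'])/d['fx'],-(v-d['cy'])/d['fy'],-1]
    return T[:3,3]+r*(z-T[2,3])/r[2]
def cen(w,x0,y0):
    y,x=np.mgrid[:w.shape[0],:w.shape[1]]; return x0+(w*x).sum()/w.sum(), y0+(w*y).sum()/w.sum()
x,y,w,h=265,145,14,14; K=cen(np.clip(70-a[y:y+h,x:x+w].mean(2),0,None),x,y)
x,y,w,h=263,167,9,9; c=a[y:y+h,x:x+w]; S=cen(np.clip(c[...,0]-c[...,2]-25,0,None),x,y)
k=ray(*K,168);s=ray(*S,146);ey=np.array([np.sin(.2),np.cos(.2),0]); print(K,S,(k-s)@ey,k,s)
for v in range(163,173): print(v,a[v,262:274].mean(1).astype(int))
print(ctrl.read_state()['eef_pos'])
cv2.imwrite('pics/a4.png',cv2.resize(np.clip(a[135:191,240:310][:,:,::-1]*1.3,0,255).astype('uint8'),None,fx=10,fy=10,interpolation=cv2.INTER_CUBIC))
E
python3 m.py
```

```text
clock: 11.85
eef_pos: [650.9, -91.9, 146.1]
tool_rot: [3.141, -0.0, 2.939]
force: [0.1, 0.4, -0.1]
width: 72.7
gripper_force: 0.0
clock: 12.27
eef_pos: [592.5, -121.4, 270.2]
tool_rot: [3.141, 0.01, 2.942]
force: [0.7, -0.8, -0.5]
width: 85.5
gripper_force: 0.0
clock: 12.68
eef_pos: [434.7, -192.0, 266.5]
tool_rot: [-3.14, -0.003, 2.934]
force: [-0.6, 0.2, 0.4]
width: 85.4
gripper_force: 0.0
(np.float64(271.44026506933307), np.float64(150.47805631544193)) (np.float64(266.79752795762215), np.float64(170.51912889935255)) -0.4136644901086628 [650.12202408 -93.36508471 168.        ] [579.16170876 -78.55863873 146.        ]
163 [149 153 159 159 119 132  87 127 138 133 132 132]
164 [162 178 108 164 154 140  49 124 136 154 137 131]
165 [115 115  50 140 141 142  39 100 150 177  98 140]
166 [ 66  66  81  99 120 122  78  96 153 191  81 160]
167 [100 100 100  89 124  77 137  91 106 124  60 122]
168 [ 99  99 100 101 101  51  98  82  84  69  65  84]
169 [ 98  99 101  92  64  57  51  67  95  98  97  95]
170 [ 98  98 103  61  52  74  59  57  94  97  96  96]
171 [ 97  97 103  46  52  75  43  84  98  96  95  96]
172 [ 97  98 103  34  25  38  27  95  98  96  95  96]
[ 440.27578227 -189.37361134  266.17861481]
```

View pics/a4.png

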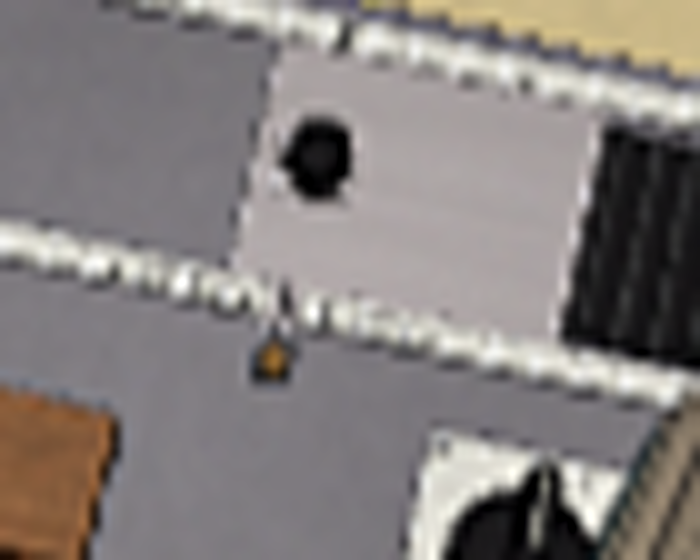

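Top crop: pointer line at (281,300) points at the clip screw (273,357) along the extractor's x; offset about 0.4 mm, and the clip hasn't moved. Next, the switch.

```bash
python3 -m handwheel '[[[0,0,0],[-0.03,0.016,0],0],[[0,0,0],[-0.03,0.016,0],0],[[0,0,0],[0,0,0.03],0],[[0,0,0],[0,0,0],0],[[0,0,0],[0,0,0],0]]';python3 -m handwheel '[[[0,0,0],[0,0,0],0],[[0,0,0],[0,0,0],0]]'
```

```text
clock: 13.75
eef_pos: [504.1, -170.0, 235.2]
tool_rot: [-3.142, -0.004, 2.939]
force: [0.6, -0.8, -0.3]
width: 85.7
gripper_force: 0.0
clock: 13.92
eef_pos: [505.3, -171.1, 237.5]
tool_rot: [-3.141, 0.002, 2.937]
force: [0.4, -0.2, 0.8]
width: 85.4
gripper_force: 0.0
```

```bash
python3 -m handwheel '[[[0,0,0],[-0.001,0.001,0.03],0],[[0,0,0],[0,0,0.03],0],[[0,0,0],[0,0,0.025],0],[[0,0,0],[0,0,0],0.2],[[0,0,0],[0,0,0],0.4]]';python3 -m handwheel '[[[0,0,0],[0,0,0],0.6],[[0,0,0],[0,0,0],0.7],[[0,0,0],[0,0,0],0.75],[[0,0,0],[0,0,0],0.8],[[0,0,0],[0,0,0],0.85]]';python3 -m handwheel '[[[0,0,0],[0,0,0],1],[[0,0,0],[0,0,0],1],[[0,0,0],[0,0,0],1],[[0,0,0],[0,0,0],1]]'
```

```text
clock: 14.33
eef_pos: [506.0, -169.9, 151.7]
tool_rot: [-3.142, -0.001, 2.938]
force: [0.0, -0.5, 0.6]
width: 63.9
gripper_force: 0.0
clock: 14.75
eef_pos: [506.8, -172.2, 152.7]
tool_rot: [-3.139, 0.003, 2.937]
force: [-2.8, -3.7, 5.7]
width: 12.7
gripper_force: 5.1
clock: 15.08
eef_pos: [506.8, -172.3, 152.9]
tool_rot: [-3.139, 0.003, 2.937]
force: [-1.8, -3.7, 6.5]
width: 12.2
gripper_force: 58.4
```

```bash
python3 -m handwheel '[[[0,0,0],[0,-0.002,0],1],[[0,0,5],[0,0,0],1],[[0,0,5],[0,0,0],1],[[0,0,5],[0,0,0],1],[[0,0,5],[0,0,0],1]]';python3 -m handwheel '[[[0,0,5],[0,0,0],1],[[0,0,5],[0,0,0],1],[[0,0,5],[0,0,0],1],[[0,0,5],[0,0,0],1],[[0,0,0],[0,0,0],1]]'
python3 - <<'E'
from cell import ctrl
s=ctrl.read_state(); print(s['qpos'],s['torque'],s['eef_pos'],2.938-s['tool_rot'][2])
E
```

```text
clock: 15.5
eef_pos: [506.8, -172.3, 152.9]
tool_rot: [3.141, 0.003, 2.585]
force: [-1.2, 0.5, 6.3]
width: 11.8
gripper_force: 58.9
clock: 15.92
eef_pos: [506.8, -172.2, 152.9]
tool_rot: [3.14, 0.002, 2.237]
force: [-1.8, -1.1, 7.3]
width: 11.8
gripper_force: 59.1
[ 0.04228338  0.5966879   0.35130803  1.92651154 -0.31634687  0.66930185
  1.25324647] [-0.22585008  0.35362688  0.01896785] [ 506.80902614 -172.24098199  152.85213413] 0.7013937135756816
```

```bash
python3 -m handwheel '[[[0,0,5],[0,0,0],1],[[0,0,5],[0,0,0],1],[[0,0,5],[0,0,0],1],[[0,0,5],[0,0,0],1],[[0,0,5],[0,0,0],1]]';python3 -m handwheel '[[[0,0,5],[0,0,0],1],[[0,0,5],[0,0,0],1],[[0,0,3],[0,0,0],1],[[0,0,0],[0,0,0],1],[[0,0,0],[0,0,0],1]]'
python3 - <<'E'
from cell import ctrl
s=ctrl.read_state(); print(s['torque'],s['eef_pos'],2.938-s['tool_rot'][2])
E
```

```text
clock: 16.33
eef_pos: [506.9, -172.2, 152.9]
tool_rot: [3.139, 0.001, 1.8]
force: [-0.8, -0.5, 5.9]
width: 11.9
gripper_force: 58.9
clock: 16.75
eef_pos: [506.9, -172.2, 152.9]
tool_rot: [3.139, 0.001, 1.578]
force: [-0.2, 0.1, 8.1]
width: 12.0
gripper_force: 59.3
[-0.14074829  0.3552351   0.05731473] [ 506.93013835 -172.16032245  152.8760454 ] 1.3603647938168646
```

```bash
python3 -m handwheel '[[[0,0,1],[0,0,0],1],[[0,0,1],[0,0,0],1],[[0,0,1],[0,0,0],1],[[0,0,0],[0,0,0],1],[[0,0,0],[0,0,0],1]]'
python3 - <<'E'
from cell import ctrl
import cv2,numpy as np
s=ctrl.read_state(); print(s['torque'],s['eef_pos'],2.938-s['tool_rot'][2])
o=[]
for n,(x,y) in (('top',(250,135)),('scene',(255,160))):
    a=np.mean([ctrl.get_image(n)['pixels'].astype(float) for _ in range(6)],0)
    o.append(cv2.resize(np.clip(a[y:y+70,x:x+48][:,:,::-1]*1.5,0,255).astype('uint8'),None,fx=8,fy=8,interpolation=cv2.INTER_CUBIC))
cv2.imwrite('pics/a5.png',np.hstack(o))
E
```

```text
clock: 17.17
eef_pos: [506.9, -172.2, 152.9]
tool_rot: [3.139, 0.001, 1.528]
force: [-0.0, -1.0, 7.7]
width: 12.2
gripper_force: 59.9
[-0.19483558  0.35091964  0.78349499] [ 506.94854501 -172.15332884  152.88851824] 1.4098156520162195
```

View pics/a5.png

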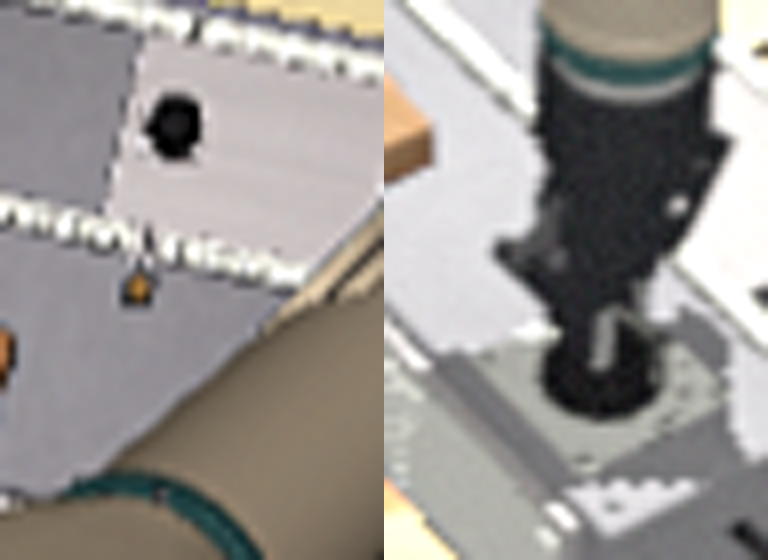

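The handle's white mark (scene crop (605,335)) is now turned to the right. The torque rose to 0.78 N·m, so it is resting against the end stop, past the start position. The pointer and clip (top crop (145,245)/(138,288)) are still in line.

```bash
python3 -c "
from cell import ctrl
print(ctrl.finish_job())"
```

```text
the job is handed in; nothing more can be done
None
```

The job is handed in at about 17 s: the shutter pointer lines up with the preset clip (about 0.4 mm off in the top camera), the clip did not move, and the gripper is holding the switch in the third (start) position against its end stop; I didn't check the can, jar and brush again at the end.

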